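# Stack and centre two segmented shade rings in the gluing chuck

## Robot

A 7-joint arm with a two-finger parallel gripper is mounted at the origin on the work surface. World frame = base frame: x ahead of the robot, y to its left, z up, the work surface at z = 0. Lengths are in mm, angles in rad, forces in N, time in s.
With the tool pointing down it reaches from about 400 to 925 mm from the base axis. Payload 5.6 kg.
Tool frame: the origin (TCP) lies on the centre line of the jaws, within the pads' length; the fingertips stand ahead of it and the grasp point (between the pads) is the TCP (nose_length is the z of the fingertips in the tool frame, in mm); z points along the fingers, y is the line along which they close (so a half turn about z gives the same grasp; the last joint's range is limited). The gripper opens to 85 mm and grips with 20 to 120 N. Pads are 22 mm wide; open, the fingers measure 114 mm over their backs; the gripper's body (76 mm by 85 mm) begins 54 mm behind the grasp point. The pads swing forward as they close: fully open they stand 13 mm farther back than shut.
Start: joints at [-1.188, 0.468, -0.012, 1.603, 0.006, 1.071, -0.056], TCP at [268.521, 591.95, 250.29] pointing down, gripper open.
Joint ranges: [-2.53, 2.53], [-0.31, 2.02], [-1.57, 1.55], [0.28, 2.44], [-1.29, 4.43], [0.15, 1.84], [-2.92, 2.92]. Speed limits (rad/s): [2.57, 2.57, 3.14, 3.14, 3.14, 3.14, 3.14].

## Interface

Orientations are given as [roll, pitch, yaw] about the fixed x, y, z axes, in that order (R = Rz(yaw) Ry(pitch) Rx(roll)).
In Python, from cell import * gives the robot as it stands. The module is installed in compiled form; this text tells all that it offers.
- The arm moves only by the shell command python3 -m creep 'ROWS' [FORCE]. ROWS is a JSON object of lists of equal length, an entry for each row: "rot": the turn, a rotation vector about the tool's x, y, z in rad, a list of three; "dp": the shift along the tool's x, y, z in cm, a list of three; "claw": the finger opening in cm, from 0 to 8.54. A call has 1 to 5 rows; each row shifts and turns the commanded pose from where the row before left it, along the tool's axes as they then stand; what a row does not reach is not made up. A row lasts 1/12 s, in which the tool goes at most 41.7 mm and 7.16 degrees, less where a joint would pass 70% of its speed; a pose out of reach is approached as far as the arm can. A call with a gripper value outside its range is refused whole. The fingers move at their own pace and stop on an object; FORCE is the grip in N (left out, the last holds). Time passes only in rows, so rows that do not move let the fingers close. It gives the time, the measured TCP pose, the force, the opening and the grip force at its end, in the units of the state.
- get_state(): the state, without advancing time (a new reading comes with each control period).
- snapshot(name): name is "scene" or "side" or "wrist"; returns a dict with "color" (420x560x3 uint8, red, green, blue), "intrinsics" (3x3 intrinsics, pixels), "rvec" (rotation vector, rad) and "tvec" (3), from world to camera coordinates, as OpenCV has them. Camera axes: x right, y down, z forward; pixel columns grow to the right and rows downward; lengths in mm; the calibration is good to about 2 mm. A picture is of the moment at which its call begins. There is no depth.
- close_job(): hands the job in; it is judged then, once.
Trained networks look in the newest picture that a camera, given by its name, has taken for a name from the list of things; names that differ only in an ending like _2 or _b are one class to them, and where a whole thing is asked for, a point or a joint stands for the part that bears it (a point fixed in the world has none). Each returns a list of dicts, best first, with "p" (0 to 1); they miss things now and then, are a little off and sometimes report something else, mostly with a low value. They report only what shows in the picture. A call takes as long as a camera call. They do not tell look-alikes from the thing itself.
- boxes_of(thing, camera): "position" ([column, row] in pixels, amid what is visible of it).
- trace(thing, camera): "pixels" (420x560 bool, what is visible of it) and "position" ([column, row] in pixels, amid what is visible of it).
- spot_point(thing, camera): "position" ([column, row] in pixels: a listed point, or the origin of a listed thing).
The state is a dict: "clock": time; "joints": joint angles; "joint_velocities": joint speeds; "tau": joint torques, N m; "tcp_pos": TCP position; "tool_rot": TCP orientation; "force": force on the tool from outside, world axes, zero at the start; "torque": the same for the moment, N m; "grip_width": opening from 0.0 (shut) to 1.0 (fully open); "gripper_force": force on a finger pad.
Only numpy, scipy, OpenCV 4.12 (cv2) and the standard library are available. Lean on these libraries where they do the work, as an engineer would, in place of code of your own. Each camera call takes 0.05 s, during which the arm holds its last target. There are 200 camera calls.

## Task

Dry-stack the lamp-shade rings in the centring chuck: lower the dark walnut ring flat onto the pad between the open jaws, let go and press it down from above with the fingertips to feel that it lies flat; only then lower the pale maple ring on top of it, let go and press that one down in the same way. Finally turn the slim aluminium collar anticlockwise by its orange knob until the four jaws have closed right up to both rings and centred them, then let go. Do not drop the rings in, keep the gripper off the fixed plates above and below the collar, and leave everything else on the bench where it is.

Things in the scene. Friction and masses are not known exactly. Their poses are not given: they have to be found in the camera images.
- walnut_ring: Dark brown segmented wooden ring (walnut), twelve-sided: 92 mm across its flats, 95 mm across its corners, round-ish hole 56 mm across its flats, wall 18 mm, 16 mm thick, about 50 g. Starts flat on the bench. Origin: centre of its underside, z up along its axis. Too wide to grip across; pinch its wall from above with one finger in the hole (a wide flat pad meets the wall over about 20 to 22 mm).
- maple_ring: Pale cream segmented wooden ring (maple), same shape and size as the walnut ring: 92 mm across flats, hole 56 mm, wall 18 mm, 16 mm thick, about 50 g. Starts flat on the bench. Origin: centre of its underside, z up.
- chuck_centre (a point): Centre of the top face of the chuck's square pad (80 x 80 x 6 mm brown board, 44 mm above the bench), where the walnut ring's underside centre belongs; the maple ring's belongs 16 mm higher. Axes: z up; x and y point along the four jaw slots, so the jaws stand at 0, 90, 180 and 270 degrees about z and the diagonals between them are free for the fingers. Turns with the chuck as it is placed on the bench.
- pad: The square board on top of the chuck that the rings lie on, 80 x 80 mm, top face 44 mm above the bench. Its origin is on the chuck's axis at bench level. Four black rubber-sleeved jaws (posts 16 mm in diameter, tops 80 mm above the bench) stand around it. With the collar at 0 their inner faces are 58 mm from the axis; turning the collar brings all four inwards together, 14 mm per radian.
- top_plate: Fixed grey round plate of the chuck over the collar, 160 mm in diameter, from 28 to 38 mm above the bench. Origin on the chuck's axis at bench level. Not to be pushed.
- base_plate: Fixed plywood round plate of the chuck under the collar, 170 mm in diameter, from 0 to 17.5 mm above the bench. Origin on the chuck's axis at bench level. Not to be pushed.
- collar (a joint): Turn of the slim aluminium collar (166 mm in diameter, 9 mm thick, sandwiched between the two fixed plates) about the chuck's vertical axis, rad. 0 = jaws fully open; positive = anticlockwise seen from above = jaws closing; end stop at 0.9. Rings stop the jaws between about 0.74 (jaws on the rings' corners) and 0.86 (on their flats). Stiff: takes about 0.25 N m (2.5 N at the knob) and stays where it is left.
- knob_top (a point): Top of the orange upright knob on the collar's short lever: a round post 18 mm in diameter, 40 mm tall, its top 66 mm above the bench, its axis 112 mm from the chuck's axis. It travels round the chuck with the collar; z up, the radial lever under it ends 26 mm above the bench, 20 mm wide.
- cherry_ring: Bystander: larger, thinner reddish segmented ring, 136 mm across, 10 mm thick. Origin: centre of its underside.
- sanding_block: Bystander: cork sanding block, 112 x 67 x 29 mm. Origin: centre of its underside.
- glue_bottle: Bystander: yellowish glue bottle with an orange cap, 60 mm in diameter, 190 mm tall, standing. Origin: centre of its underside.
- pendant_shade: Bystander: turned dark wooden lamp shade, round, 144 mm in diameter, 134 mm tall. Origin: centre of its underside.
- lampholder: Bystander: copper lampholder, 40 mm in diameter, 56 mm tall, standing. Origin: centre of its underside.
- caliper: Bystander: steel caliper with a black head lying flat, about 230 mm long, 10 mm thick. Origin: 30 mm from the middle of its bar, on the underside.
Things that resemble listed ones, but are neither listed nor needed, are in the scene too. Leave any green or purple look-alike of the part that bears chuck_centre alone.

How it is judged (in metres and radians):
On the way, in this order (a step that is already met when the one before it is completed fails the run):
1. the walnut ring lies flat on the pad between the open jaws, let go (horizontal distance between walnut_ring and chuck_centre below 0.012 m and z of walnut_ring in the frame of chuck_centre between -0.003 and 0.003 m and angle between walnut_ring's own z axis and vertical below 0.04 rad and contact force between each of the fingers, the arm and walnut_ring below 0.5 N and value of joint collar below 0.3 rad), for 0.1 s.
2. the walnut ring alone is pressed down on the pad (5 N or more for 0.2 s) before the maple ring is added (horizontal distance between walnut_ring and chuck_centre below 0.012 m and z of walnut_ring in the frame of chuck_centre between -0.003 and 0.003 m and angle between walnut_ring's own z axis and vertical below 0.04 rad and value of joint collar below 0.3 rad and contact force between walnut_ring and pad above 5 N and distance between maple_ring and walnut_ring above 0.08 m), for 0.2 s.
3. the maple ring lies flat on the walnut ring, let go (horizontal distance between each of walnut_ring, maple_ring and chuck_centre below 0.012 m and z of walnut_ring in the frame of chuck_centre between -0.003 and 0.003 m and angle between each of walnut_ring, maple_ring's own z axis and vertical below 0.04 rad and z of maple_ring in the frame of chuck_centre between 0.013 and 0.019 m and contact force between each of the fingers, the arm and maple_ring below 0.5 N and value of joint collar below 0.3 rad), for 0.1 s.
4. the maple ring is pressed down on the walnut ring (5 N or more for 0.2 s), the jaws still open (horizontal distance between each of walnut_ring, maple_ring and chuck_centre below 0.012 m and z of walnut_ring in the frame of chuck_centre between -0.003 and 0.003 m and angle between each of walnut_ring, maple_ring's own z axis and vertical below 0.04 rad and z of maple_ring in the frame of chuck_centre between 0.013 and 0.019 m and value of joint collar below 0.3 rad and contact force between maple_ring and walnut_ring above 5 N), for 0.2 s.
At the end, for the whole second after the job is handed in: The walnut ring lies flat on the pad and the maple ring flat on the walnut ring (heights within 3 mm, tilt under 0.04 rad), both within 3 mm of the chuck's axis, at rest and let go; the collar is turned to 0.70 rad or more, so that the jaws stand at the rings, and is at rest (horizontal distance between each of walnut_ring, maple_ring and chuck_centre below 0.003 m and z of walnut_ring in the frame of chuck_centre between -0.003 and 0.003 m and angle between each of walnut_ring, maple_ring's own z axis and vertical below 0.04 rad and z of maple_ring in the frame of chuck_centre between 0.013 and 0.019 m and contact force between each of the fingers, the arm and walnut_ring below 0.5 N and contact force between each of the fingers, the arm and maple_ring below 0.5 N and value of joint collar above 0.7 rad and velocity of joint collar between -0.02 and 0.02 rad/s and linear speed of each of walnut_ring, maple_ring below 0.01 m/s); the robot touches nothing.
It fails at once if a ring dropped into the chuck (falling free faster than 0.6 m/s, a drop of about 18 mm) instead of being lowered ((horizontal distance between walnut_ring and chuck_centre below 0.05 m and contact force between the fingers and walnut_ring below 0.01 N and linear speed of walnut_ring above 0.6 m/s) or (horizontal distance between maple_ring and chuck_centre below 0.05 m and contact force between the fingers and maple_ring below 0.01 N and linear speed of maple_ring above 0.6 m/s)).
It fails at once if the gripper pushing on the chuck's fixed top or base plate with more than 8 N (contact force between any of the fingers, the arm and top_plate above 8 N or contact force between any of the fingers, the arm and base_plate above 8 N).
It fails at once if another thing on the bench moved by more than 30 mm (distance of any of cherry_ring, sanding_block, glue_bottle, pendant_shade, lampholder, caliper from where it was at the start of the episode above 0.03 m).
It also fails if it takes over 67 s, if anything falls off the work surface, if the arm or the gripper's body presses on something with over 40 N, if the wrist force passes 120 N, or if a joint passes its speed limit or range.

## Working session

There is one attempt and no reset: what is moved stays moved. The work goes in short steps, Python scripts to look and compute and a shell command to move; the robot and the scene stay as the last step left them, time stands still between calls to the robot, and variables do not carry over. Pictures are saved under pics/ and viewed, at most 13 in all, crops included, and the job is handed in when it is done.

```bash
mkdir -p pics
cat > h.py <<'E'
from cell import *
import numpy as np, cv2
from scipy.spatial.transform import Rotation as R
def cam(name):
    s=snapshot(name); return s
def ray(s,px):
    K=np.array(s["intrinsics"],float); Rm=cv2.Rodrigues(np.array(s["rvec"],float))[0]; t=np.array(s["tvec"],float).ravel()
    d=Rm.T@np.linalg.inv(K)@np.array([px[0],px[1],1.0]); return -Rm.T@t,d
def onz(s,px,z):
    c,d=ray(s,px); return c+d*(z-c[2])/d[2]
def proj(s,P):
    return cv2.projectPoints(np.atleast_2d(np.array(P,float)),np.array(s["rvec"],float),np.array(s["tvec"],float),np.array(s["intrinsics"],float),None)[0].reshape(-1,2)
def save(s,f,crop=None,scale=1):
    im=s["color"][:,:,::-1]
    if crop: im=im[crop[1]:crop[3],crop[0]:crop[2]]
    cv2.imwrite(f,cv2.resize(im,None,fx=scale,fy=scale,interpolation=cv2.INTER_CUBIC))
def tool(dw):  # world shift mm -> tool cm
    st=get_state(); return R.from_euler('xyz',st["tool_rot"]).inv().apply(dw)/10
E
python3 - <<'E'
from h import *
st=get_state(); print({k:np.round(v,3) for k,v in st.items()})
H={"walnut_ring":0,"maple_ring":0,"chuck_centre":44,"pad":0,"knob_top":66,"cherry_ring":0,"glue_bottle":0,"sanding_block":0,"pendant_shade":0,"lampholder":0,"caliper":0}
ims=[]
for c in ["scene","side"]:
    s=cam(c); ims.append(s["color"][:,:,::-1]); 
    cv2.imwrite(f"pics/{c}0.png",ims[-1])
    print(c,"cam at",ray(s,(280,210))[0].round())
    for t,z in H.items():
        for d in spot_point(t,c):
            if d["p"]>.2: print(t,round(d["p"],2),np.round(d["position"]),onz(s,d["position"],z)[:2].round(1))
E
```

```text
{'clock': np.float64(0.0), 'joints': array([-1.188,  0.468, -0.012,  1.604,  0.006,  1.071, -0.056]), 'joint_velocities': array([ 0.   , -0.   ,  0.001,  0.002,  0.   ,  0.001,  0.001]), 'tau': array([ 0.0000e+00, -5.3239e+01,  2.2000e-02, -2.5130e+01,  1.1000e-02,
        8.0000e-03,  0.0000e+00]), 'tcp_pos': array([268.351, 591.435, 249.325]), 'tool_rot': array([-3.14 ,  0.   ,  2.716]), 'force': array([ 0.35 , -0.313,  0.016]), 'torque': array([-0.019,  0.04 ,  0.054]), 'gripper_force': np.float64(0.0), 'grip_width': np.float64(0.994)}
scene cam at [1154.  319.  890.]
walnut_ring 0.77 [158. 186.] [ 499.5 -400.9]
maple_ring 0.83 [202. 217.] [ 551.2 -209.5]
chuck_centre 0.9 [395. 182.] [239.4 258.8]
chuck_centre 0.9 [219. 127.] [ 218.  -342.7]
chuck_centre 0.62 [307. 246.] [557.1 112.8]
pad 0.93 [388. 193.] [246.  249.4]
pad 0.76 [216. 138.] [ 226.8 -354.8]
pad 0.65 [304. 256.] [557.4 106.3]
knob_top 0.72 [337. 265.] [594.4 203.2]
knob_top 0.63 [236. 138.] [ 267.6 -245.9]
knob_top 0.58 [422. 196.] [284.4 341.4]
cherry_ring 0.92 [208. 283.] [732.1 -81.7]
glue_bottle 0.88 [371. 332.] 
[... 492 characters left out ...]
re 0.64 [292. 202.] [549.6  89.9]
chuck_centre 0.62 [220. 332.] [ 212.7 -342.9]
pad 0.88 [225. 345.] [ 219.1 -346.7]
pad 0.82 [191. 209.] [233.  240.2]
pad 0.55 [290. 213.] [545.5  94.1]
knob_top 0.61 [232. 290.] [ 265.7 -249. ]
knob_top 0.53 [296. 177.] [610.3 203.2]
knob_top 0.49 [290. 212.] [516.3  11.9]
knob_top 0.46 [200. 176.] [290.2 335. ]
cherry_ring 0.89 [364. 235.] [ 718.5 -103.3]
cherry_ring 0.48 [325. 269.] [ 541.1 -199.3]
glue_bottle 0.98 [300. 174.] [672.1 321.4]
sanding_block 0.82 [405. 287.] [ 710.5 -336.1]
sanding_block 0.33 [271. 166.] [587.3 432.9]
pendant_shade 0.72 [269. 164.] [585.9 447.2]
lampholder 0.6 [234. 186.] [408.8 330.3]
caliper 0.73 [263. 264.] [ 382.8 -115.6]
```

View pics/scene0.png

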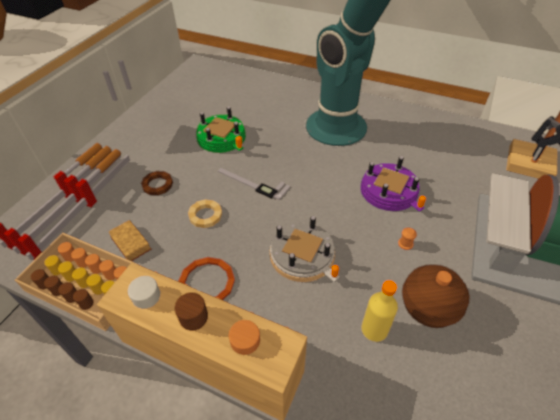

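View pics/side0.png

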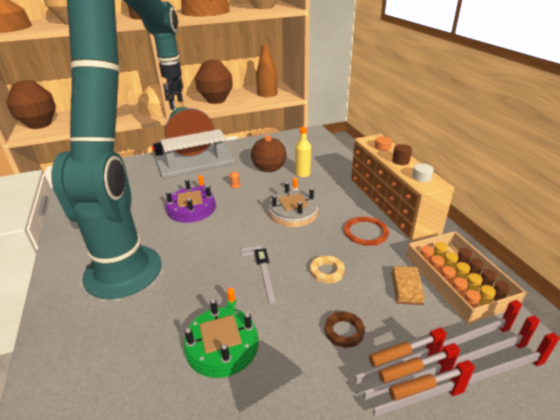

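Candidates for the chuck: green (220,130), purple (390,185) and grey-plated with a plywood base (303,247). The description picks the grey one. For the walnut ring, the dark one is at (158,183); the large red one at (208,282) is the cherry ring. The maple ring is the pale one at (205,213). The side view agrees: chuck (292,202), walnut (343,330), maple (326,269). Next is one close crop and a two-view fit.

```bash
cat >> h.py <<'E'
from scipy.optimize import minimize
a=np.arange(12)*np.pi/6
def ringmask(s,x,y,ro,z0=0,z1=16,ri=None):
    m=np.zeros((420,560),np.uint8)
    th=np.linspace(0,2*np.pi,48)
    c=lambda r,z:np.c_[x+r*np.cos(th),y+r*np.sin(th),0*th+z]
    pts=proj(s,np.r_[c(ro,z0),c(ro,z1)])
    cv2.fillConvexPoly(m,cv2.convexHull((pts*16).round().astype(np.int32)),1,cv2.LINE_AA,4)
    if ri:
        A=np.zeros_like(m);B=np.zeros_like(m)
        for M,z in((A,z0),(B,z1)): cv2.fillConvexPoly(M,(proj(s,c(ri,z))*16).round().astype(np.int32),1,8,4)
        m[(A&B)>0]=0
    return m>0
def cen(m): 
    v,u=np.nonzero(m); return np.array([u.mean(),v.mean()])
def fitring(ss,ms,x0,ro,z0=0,z1=16,ri=28.5):
    # match silhouette centroids
    f=lambda p:sum(np.sum((cen(ringmask(s,*p,ro,z0,z1,ri))-cen(m))**2) for s,m in zip(ss,ms))
    r=minimize(f,x0,method='Nelder-Mead',options=dict(initial_simplex=np.array([x0,[x0[0]+8,x0[1]],[x0[0],x0[1]+8]])))
    iou=[(lambda q:(q&m).sum()/(q|m).sum())(ringmask(s,*r.x,ro,z0,z1,ri)) for s,m in zip(ss,ms)]
    return r.x.round(1),round(r.fun,2),np.round(iou,2)
E
python3 - <<'E'
from h import *
S=[cam(c) for c in("scene","side")]
for t,x0 in(("walnut_ring",[493,-403]),("maple_ring",[545,-206])):
    M=[trace(t,c)[0]["pixels"] for c in("scene","side")]
    for i in(0,1): print(t,i,fitring([S[i]],[M[i]],x0,47)) 
    print(fitring(S,M,x0,47))
save(S[0],"pics/chuck.png",(255,200,355,290),6)
w=snapshot("wrist"); c=ray(w,(280,210)); st=get_state()
T=R.from_euler('xyz',st["tool_rot"]).inv()
print("wrist cam in tool",T.apply(c[0]-st["tcp_pos"]).round(1),"axis",T.apply(c[1]).round(2),np.array(w["intrinsics"]).round(0)[0])
print(T.inv().as_matrix().round(2))
E
```

```text
walnut_ring 0 (array([ 494.3, -406.5]), np.float64(0.0), array([0.88]))
walnut_ring 1 (array([ 494.9, -407.9]), np.float64(0.0), array([0.88]))
(array([ 495.3, -407.1]), np.float64(0.16), array([0.88, 0.88]))
maple_ring 0 (array([ 541.8, -206.9]), np.float64(0.0), array([0.87]))
maple_ring 1 (array([ 542.1, -207.3]), np.float64(0.0), array([0.84]))
(array([ 541.8, -207. ]), np.float64(0.03), array([0.87, 0.85]))
wrist cam in tool [  76.1   -0.6 -122.7] axis [-0.31 -0.02  0.95] [319.   0. 287.]
[[-0.91  0.41  0.  ]
 [ 0.41  0.91  0.  ]
 [-0.    0.   -1.  ]]
```

View pics/chuck.png

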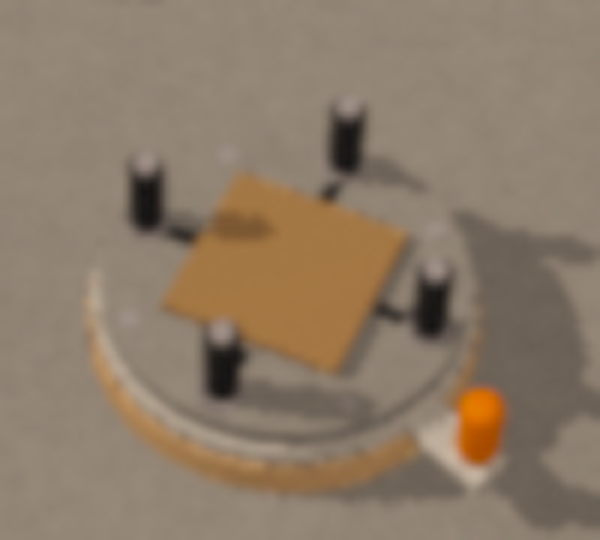

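The crop shows the grey-plated chuck with a pale collar and plywood base. The jaw tops are at full-image px (313,218), (279,227), (327,245) and (292,255), and the orange knob top is at (335,266).

Run:
```python
from h import *
s=cam("scene")
q=lambda l,z:np.array([onz(s,(255+u/6,200+v/6),z)[:2] for u,v in l])
J=q([(348,107),(433,268),(222,330),(145,162)],80);P=q([(241,173),(409,234),(339,373),(163,304)],44);k=q([(481,395)],66)[0]
for A in(J,P):
    c=A.mean(0);d=A-c;print(c.round(1),np.hypot(*d.T).round(1),np.degrees(np.arctan2(d[:,1],d[:,0])).round(1))
d=k-P.mean(0);print("knob",k.round(1),np.hypot(*d),np.degrees(np.arctan2(d[1],d[0])))
```

```text
[556.6 100.4] [64.7 64.6 64.6 65.2] [178.4  88.7  -1.1 -91.2]
[557.2 102.3] [55.7 55.7 56.3 55.9] [-136.1  133.8   44.1  -46.9]
knob [598.8 201.2] 107.25958373709348 67.14810539862913
```

```bash
for i in 1 2 3 4; do python3 -m creep '{"rot":[[0,0,0.122],[0,0,0.122],[0,0,0.122],[0,0,0.122]],"dp":[[0,0,0],[0,0,0],[0,0,0],[0,0,0]],"claw":[4,4,4,4]}' 40|tail -1; done
for i in 1 2 3; do python3 -m creep '{"rot":[[0,0,0],[0,0,0],[0,0,0],[0,0,0],[0,0,0]],"dp":[[-0.88,3.71,0],[-0.88,3.71,0],[-0.88,3.71,0],[-0.88,3.71,0],[-0.88,3.71,0]],"claw":[4,4,4,4,4]}'|tail -1; done
python3 -m creep '{"rot":[[0,0,0],[0,0,0]],"dp":[[0,0,0],[0,0,0]],"claw":[4,4]}'
cat > look.py <<'E'
from h import *
import sys
st=get_state();print(np.round(st["tcp_pos"],1),np.degrees(st["tool_rot"]).round(1),"J",np.round(st["joints"],2),"F",np.round(st["force"],1),"w",round(st["grip_width"]*85.4,1),"t",st["clock"])
E
python3 - <<'E'
from look import *
s=cam("wrist");save(s,"pics/w1.png")
for t,z in(("chuck_centre",44),("pad",0),("knob_top",66)):
    print(t,[(round(d["p"],2),np.round(d["position"]),onz(s,d["position"],z)[:2].round(1)) for d in spot_point(t,"wrist")])
print(proj(s,[[557,101,44]]))
E
```

```text
gripper_force: 0.0
gripper_force: 0.0
gripper_force: 0.0
gripper_force: 0.0
gripper_force: 0.0
gripper_force: 0.0
gripper_force: 0.0
clock: 4.35
tcp_pos: [559.0, 95.8, 250.5]
tool_rot: [3.141, 0.0, 0.758]
force: [-0.4, 0.6, 0.0]
grip_width: 0.465
gripper_force: 0.0
[559.   95.8 250.5] [179.9   0.   43.4] J [-0.72  0.36  0.62  1.84 -0.24  1.01 -0.82] F [-0.4  0.6  0. ] w 39.7 t 4.35
chuck_centre [(0.68, array([281., 182.]), array([551.8,  99.4])), (0.68, array([  4., 291.]), array([231.8, 245.7]))]
pad [(0.89, array([ 30., 271.]), array([232.1, 249.6])), (0.64, array([283., 176.]), array([550.9,  96.2]))]
knob_top [(0.81, array([238.,  73.]), array([601.5, 198.4]))]
[[283.14994692 177.05080686]]
```

View pics/w1.png

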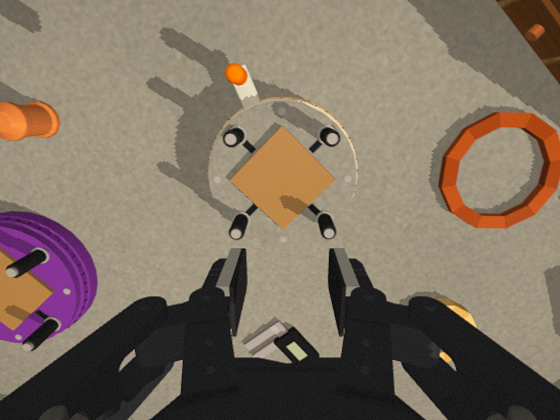

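The wrist picture shows the real chuck. Its pad corners are at about (282,125), (334,180), (283,229) and (230,177), the knob top is at (236,73), and the cherry ring and purple look-alike are well clear. I'll fit the pad here, then go to the walnut ring.

```bash
python3 - <<'E'
from h import *
from scipy.spatial.transform import Rotation
s=cam("wrist")
hsv=cv2.cvtColor(s["color"],cv2.COLOR_RGB2HSV)
m=((hsv[...,0]>8)&(hsv[...,0]<22)&(hsv[...,1]>110)).astype(np.uint8)
m[:,:200]=0;m[:,360:]=0;m[:110]=0;m[245:]=0
n,l,st,_=cv2.connectedComponentsWithStats(m);m=(l==1+st[1:,4].argmax()).astype(np.uint8)
c=max(cv2.findContours(m,0,1)[0],key=cv2.contourArea)[:,0]
P=np.array([onz(s,p,44)[:2] for p in c]);r=cv2.minAreaRect(P.astype(np.float32));print("pad",r)
hw=cv2.inRange(hsv,(5,200,150),(20,255,255));hw[120:]=0;hw[:,:200]=0;hw[:,280:]=0
p=cen(hw>0);print("knob",p,onz(s,p,62)[:2])
E
for i in 1 2 3; do python3 -m creep '{"rot":[[0,0,0],[0,0,0],[0,0,0],[0,0,0],[0,0,0]],"dp":[[-2.66,2.13,0.5],[-2.66,2.13,0.5],[-2.66,2.13,0.5],[-2.66,2.13,0.5],[-2.66,2.13,0.5]],"claw":[4,4,4,4,4]}'|tail -1; done
python3 -m creep '{"rot":[[0,0,0],[0,0,0]],"dp":[[0,0,0],[0,0,0]],"claw":[4,4]}'|tail -1
cat >> h.py <<'E'
def ringseg(s,t,z1=16):
    """outer & hole contour centres + corner phase at top face"""
    m=max(trace(t,"wrist"),key=lambda d:d["p"])["pixels"].astype(np.uint8)
    cs,h=cv2.findContours(m,cv2.RETR_CCOMP,1); i=max(range(len(cs)),key=lambda k:cv2.contourArea(cs[k]))
    P=np.array([onz(s,p,z1)[:2] for p in cs[i][:,0]])
    c0,r0=cv2.minEnclosingCircle(P.astype(np.float32)); print("outer",np.round(c0,1),round(r0,1))
    hs=[k for k in range(len(cs)) if h[0][k][3]==i]
    if hs:
        k=max(hs,key=lambda k:cv2.contourArea(cs[k])); Q=np.array([onz(s,p,z1)[:2] for p in cs[k][:,0]])
        c1,r1=cv2.minEnclosingCircle(Q.astype(np.float32)); print("hole",np.round(c1,1),round(r1,1))
    d=P-np.array(c0);th=np.arctan2(d[:,1],d[:,0]);rr=np.hypot(*d.T)
    f=lambda p:-np.sum(np.clip(rr,None,60)*np.cos(12*(th-p)))
    z=np.sum((rr-rr.mean())*np.exp(12j*th)); print("corner phase deg (mod 30)",np.degrees(np.angle(z))/12, abs(z)/len(rr))
    return m
E
python3 - <<'E'
from look import *
s=cam("wrist");save(s,"pics/w2.png");m=ringseg(s,"walnut_ring")
x=fitring([s],[m>0],[495,-407],47);print(x)
E
```

```text
pad ((554.2108154296875, 99.19308471679688), (79.86634826660156, 80.270263671875), 88.16596221923828)
knob [242.06725146  76.12573099] [599.89914392 199.84888049]
gripper_force: 0.0
gripper_force: 0.0
gripper_force: 0.0
gripper_force: 0.0
[ 490.  -409.2  174.9] [-1.80e+02  1.00e-01  4.36e+01] J [ 0.18  0.59  0.65  1.73 -0.42  0.96  0.18] F [0.9 0.  0.2] w 40.2 t 6.0167
outer [ 492.6 -404.6] 48.2
hole [ 495.7 -403. ] 27.4
corner phase deg (mod 30) 5.234667610452089 0.3226186021095519
(array([ 493. , -405.7]), np.float64(0.0), array([0.92]))
```

View pics/w2.png

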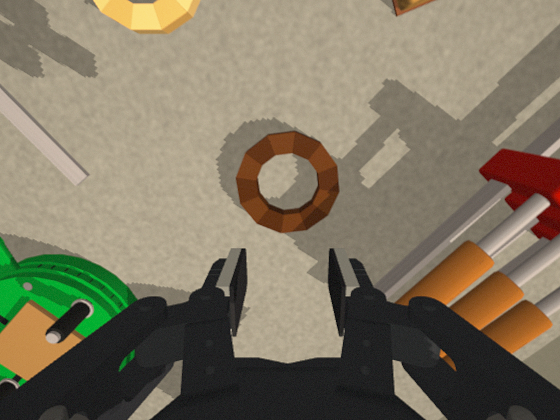

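The walnut ring is centred at about px (288,182), with its hole clear. Right is tool +y. A flat lies at 140° from its centre, so I turn 6.6° and pinch the −y side.

```bash
python3 -m creep '{"rot":[[0,0,-0.115],[0,0,0],[0,0,0],[0,0,0]],"dp":[[0,0,0],[0.5,-3.6,0],[0,0,4],[0,0,4]],"claw":[4,4,4,4]}'|tail -1
python3 -m creep '{"rot":[[0,0,0],[0,0,0],[0,0,0],[0,0,0]],"dp":[[0,0,4],[0,0,1],[0,0,0],[0,0,0]],"claw":[4,4,4,4]}'|tail -1
python3 look.py
python3 - <<'E'
from h import *
s=cam("wrist");save(s,"pics/w3.png")
E
```

```text
gripper_force: 0.0
gripper_force: 0.0
[ 467.4 -380.8   46.3] [180.   -0.   50.4] J [ 0.25  0.71  0.51  1.87 -0.52  0.7   0.37] F [0.2 0.1 1. ] w 40.1 t 6.7833
```

View pics/w3.png

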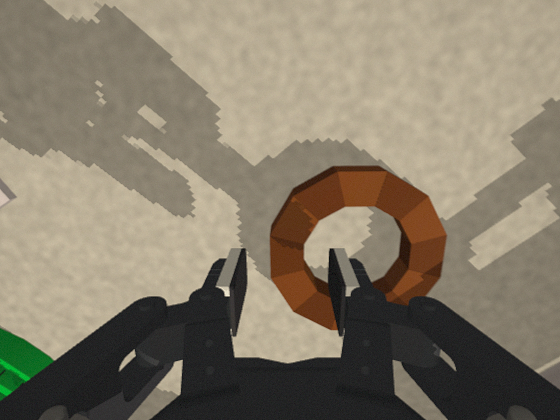

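The fingers straddle the left wall, which spans px 272–303, and that flat runs parallel to the pads. I'll check the lateral offset and then descend.

```bash
python3 - <<'E'
from h import *
s=cam("wrist");st=get_state()
m=ringseg(s,"walnut_ring")
T=R.from_euler('xyz',st["tool_rot"]).inv()
print("ring predicted px",proj(s,[[494,-406,16]]))
for c in([494,-406],[493,-405]):print("centre in tool",T.apply(np.r_[c,16]-st["tcp_pos"]).round(1))
# hole left edge & outer left edge at row 250
r=np.nonzero(m[250])[0];print(r.min(),r.max(),[ (onz(s,(u,250),16)-st["tcp_pos"])@T.inv().as_matrix() for u in (r.min(),303,r.max())])
E
python3 -m creep '{"rot":[[0,0,0],[0,0,0],[0,0,0],[0,0,0]],"dp":[[0,0,1.5],[0,0,0.7],[0,0,0],[0,0,0]],"claw":[4,4,4,4]}'; python3 look.py
```

```text
outer [ 493.2 -402.9] 48.4
corner phase deg (mod 30) 9.131984236136011 0.7555643601803106
ring predicted px [[356.80690163 254.83484534]]
centre in tool [-1.9 35.2 31.9]
centre in tool [-1.7 33.7 31.9]
268 440 [array([  1.01986986, -11.92363967,  31.72000036]), array([ 0.98666132,  6.54713039, 31.79617298]), array([ 0.85637615, 79.01246361, 32.09501673])]
clock: 7.27
tcp_pos: [466.0, -381.0, 22.9]
tool_rot: [-3.141, 0.0, 0.879]
force: [0.2, 0.5, 1.0]
grip_width: 0.47
gripper_force: 0.0
[ 466.  -381.    22.9] [-179.9    0.    50.3] J [ 0.27  0.75  0.49  1.87 -0.54  0.66  0.39] F [0.2 0.5 1. ] w 40.2 t 7.2667
```

```bash
python3 -m creep '{"rot":[[0,0,0],[0,0,0],[0,0,0],[0,0,0]],"dp":[[0,-0.27,0.25],[0,0,0],[0,0,0],[0,0,0]],"claw":[4,4,1.5,1.5]}' 40; python3 -m creep '{"rot":[[0,0,0],[0,0,0],[0,0,0],[0,0,0]],"dp":[[0,0,0],[0,0,0],[0,0,0],[0,0,0]],"claw":[1.5,1.5,1.5,1.5]}';python3 look.py
```

```text
clock: 7.6
tcp_pos: [464.3, -379.5, 21.1]
tool_rot: [3.142, -0.0, 0.879]
force: [-1.8, 2.3, 5.9]
grip_width: 0.213
gripper_force: 36.4
clock: 7.93
tcp_pos: [464.3, -379.5, 21.2]
tool_rot: [3.141, -0.0, 0.879]
force: [-2.0, 1.1, 5.6]
grip_width: 0.212
gripper_force: 36.7
[ 464.3 -379.5   21.2] [180.   -0.   50.3] J [ 0.27  0.74  0.48  1.88 -0.54  0.65  0.39] F [-2.   1.1  5.6] w 18.1 t 7.9333
```

```bash
python3 -m creep '{"rot":[[0,0,0],[0,0,0],[0,0,0],[0,0,0],[0,0,0]],"dp":[[0,0,0],[0,0,-0.3],[0,0,0],[0,0,0],[0,0,0]],"claw":[3,3,1.5,1.5,1.5]}' 50|tail -1; python3 look.py
python3 -m creep '{"rot":[[0,0,0],[0,0,0],[0,0,0],[0,0,0],[0,0,0]],"dp":[[0,0,0],[0,0,-1],[0,0,-2],[0,0,-4],[0,0,-4]],"claw":[1.5,1.5,1.5,1.5,1.5]}'|tail -1; python3 look.py
python3 - <<'E'
from h import *
s=cam("wrist");save(s,"pics/w4.png"); m=trace("walnut_ring","wrist")[0]; print(m["p"],cen(m["pixels"]))
E
```

```text
gripper_force: 44.5
[ 464.2 -379.4   24.3] [-180.    -0.    50.4] J [ 0.27  0.74  0.49  1.88 -0.54  0.66  0.39] F [-0.5  1.9  6.7] w 17.5 t 8.35
gripper_force: 44.8
[ 463.2 -378.9  134.2] [-1.798e+02  1.000e-01  5.030e+01] J [ 0.18  0.58  0.6   1.85 -0.43  0.85  0.3 ] F [ 2.1 -0.8 -0.5] w 17.3 t 8.7667
0.58 [367.14151002 240.96798809]
```

View pics/w4.png

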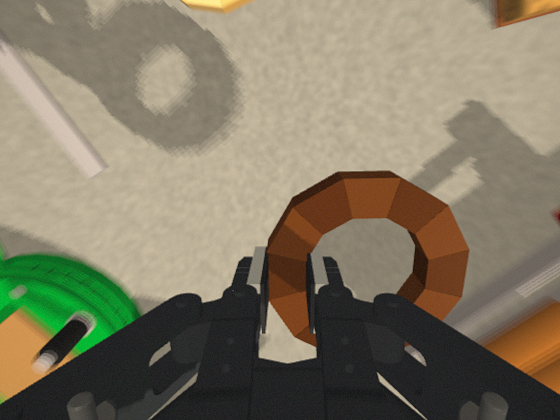

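The ring is held on its left wall and looks level in the hand. Next I measure its centre in the tool frame.

```bash
cat >> h.py <<'E'
def heldcentre(t,x0=(-1,36),zu=24.3):
    s=cam("wrist");st=get_state();Q=R.from_euler('xyz',st["tool_rot"])
    m=max(trace(t,"wrist"),key=lambda d:d["p"])["pixels"];tp=np.array(st["tcp_pos"])
    # outer right/top rim visible: fit via distance of contour pts on top plane (z of top in world) to circle
    zt=tp[2]-zu+16
    c=max(cv2.findContours(m.astype(np.uint8),0,1)[0],key=cv2.contourArea)[:,0]
    P=np.array([Q.inv().apply(onz(s,p,zt)-tp)[:2] for p in c]); 
    from scipy.optimize import least_squares
    r=least_squares(lambda p:np.hypot(P[:,0]-p[0],P[:,1]-p[1])-46.8,x0,loss='soft_l1',f_scale=.7)
    print("held centre in tool",r.x.round(1),"med res",np.median(abs(r.fun)).round(2)); return r.x
E
python3 - <<'E'
from h import *
c=heldcentre("walnut_ring");st=get_state();p=np.array(st["tcp_pos"])
yaw0=st["tool_rot"][2];C=np.array([555,99.8]);yaw=np.radians(90-46.6)
X=lambda y:np.array([np.cos(y),np.sin(y)]);Y=lambda y:np.array([np.sin(y),-np.cos(y)])
tgt=C-c[0]*X(yaw)-c[1]*Y(yaw);d=tgt-p[:2];print("rot tool z",yaw0-yaw,"tgt",tgt.round(1),"tool cm",(d@X(yaw)/10).round(2),(d@Y(yaw)/10).round(2))
E
```

```text
held centre in tool [-1.1 37.1] med res 2.16
rot tool z 0.121419132862012 tgt [530.3 127.5] tool cm 39.59 -32.36
```

```bash
python3 -m creep '{"rot":[[0,0,0.121],[0,0,0],[0,0,0],[0,0,0],[0,0,0]],"dp":[[0,0,0],[2.83,-2.31,0],[2.83,-2.31,0],[2.83,-2.31,0],[2.83,-2.31,0]],"claw":[1.5,1.5,1.5,1.5,1.5]}'|tail -1
for i in 1 2; do python3 -m creep '{"rot":[[0,0,0],[0,0,0],[0,0,0],[0,0,0],[0,0,0]],"dp":[[2.83,-2.31,0],[2.83,-2.31,0],[2.83,-2.31,0],[2.83,-2.31,0],[2.83,-2.31,0]],"claw":[1.5,1.5,1.5,1.5,1.5]}'|tail -1;done
python3 -m creep '{"rot":[[0,0,0],[0,0,0],[0,0,0]],"dp":[[0,0,0],[0,0,0],[0,0,0]],"claw":[1.5,1.5,1.5]}'|tail -1;python3 look.py
python3 - <<'E'
from h import *
print(tool(np.array([530.3,127.5,90])-get_state()["tcp_pos"]))
heldcentre("walnut_ring")
s=cam("wrist");save(s,"pics/w5.png")
S=[cam(c) for c in("scene","side")]
M=[trace("walnut_ring",c)[0]["pixels"] for c in("scene","side")]
z=get_state()["tcp_pos"][2]-24.3
print(fitring(S,M,[555,100],47,z,z+16),fitring(S[:1],M[:1],[555,100],47,z,z+16),fitring(S[1:],M[1:],[555,100],47,z,z+16))
E
```

```text
gripper_force: 44.9
gripper_force: 44.9
gripper_force: 44.9
gripper_force: 44.8
[528.8 127.1 132.6] [-180.     0.2   43.4] J [-0.78  0.5   0.62  1.99 -0.41  0.78 -0.74] F [-0.1 -0.3 -1. ] w 17.6 t 10.4667
[0.14709387 0.07787028 4.26135062]
held centre in tool [ 0.7 33.5] med res 1.93
(array([ 658.1, -160.5]), np.float64(9567.7), array([0., 0.])) (array([ 764.6, -261.7]), np.float64(0.0), array([0.46])) (array([558.3,  88.3]), np.float64(0.0), array([0.65]))
```

View pics/w5.png

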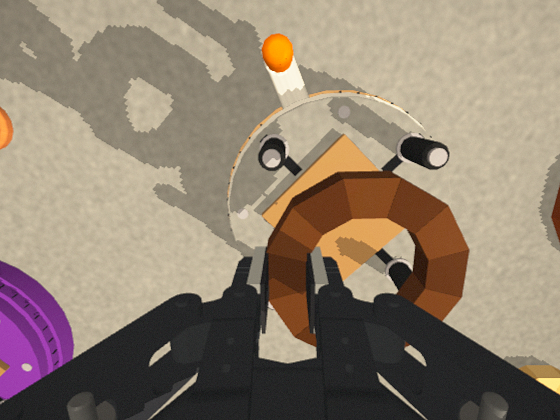

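The walnut ring is level above the grey chuck. The ring spans px 267–469 and the jaws are clear of it. Lowering now.

```bash
python3 -m creep '{"rot":[[0,0,0],[0,0,0],[0,0,0],[0,0,0],[0,0,0]],"dp":[[0.15,0.08,1.5],[0,0,2],[0,0,1.5],[0,0,0.8],[0,0,0]],"claw":[1.5,1.5,1.5,1.5,1.5]}'|tail -1;python3 look.py
python3 - <<'E'
from h import *
s=cam("wrist");st=get_state();print(tool(np.array([530.3,127.5,68])-st["tcp_pos"]))
Q=R.from_euler('xyz',st["tool_rot"]);tp=np.array(st["tcp_pos"])
m=max(trace("walnut_ring","wrist"),key=lambda d:d["p"])["pixels"]
v,u=np.nonzero(m);
zt=tp[2]-8.3
for v0 in(225,235,245,255,265):
    r=np.nonzero(m[v0])[0];print(v0,r.min(),r.max(),[Q.inv().apply(onz(s,(e,v0),zt)-tp)[:2].round(1) for e in(r.min(),r.max())])
i=v.argmin();print("top",u[v==v.min()].mean(),v.min(),Q.inv().apply(onz(s,(u[v==v.min()].mean(),v.min()),zt)-tp).round(1))
save(s,"pics/w6.png")
E
```

```text
gripper_force: 44.9
[530.4 127.6  74.3] [-179.9    0.2   43.4] J [-0.72  0.6   0.55  2.   -0.49  0.68 -0.68] F [-0.2  0.  -0.2] w 17.8 t 11.2333
[-0.07508738 -0.0409404   0.73840544]
225 276 457 [array([23.2, -6.5]), array([23.2, 72. ])]
235 270 463 [array([18.5, -9.2]), array([18.5, 75.4])]
245 267 467 [array([ 13.8, -10.6]), array([13.7, 77.9])]
255 268 468 [array([  8.9, -10.3]), array([ 8.9, 79.2])]
265 269 467 [array([ 3.9, -9.9]), array([ 3.9, 79.6])]
top 379.0 170 [47.4 36.1  8.2]
```

View pics/w6.png

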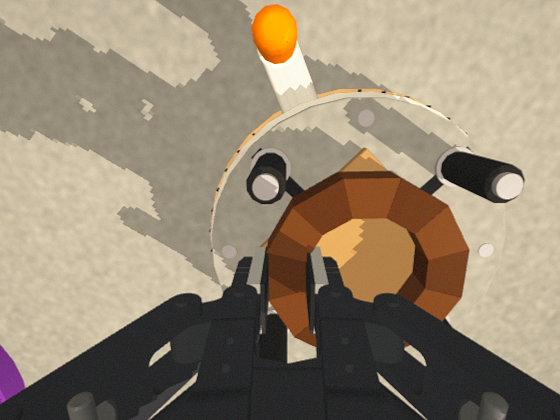

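The ring sits between the jaws. The far pad corner shows at (365,150) and the ring's rim top is at (379,170).

Run:
```python
from h import *
s=cam("wrist");st=get_state();Q=R.from_euler('xyz',st["tool_rot"]);tp=np.array(st["tcp_pos"])
print(Q.inv().apply(onz(s,(366,148),44)-tp).round(1))
for p in((266,187),(509,185)):print("jaw top",Q.inv().apply(onz(s,p,80)-tp).round(1))
```

```text
[53.6 36.6 32.6]
jaw top [43.2 -9.5 -3.5]
jaw top [44.  83.5 -3.4]
```

```bash
python3 -m creep '{"rot":[[0,0,0],[0,0,0],[0,0,0],[0,0,0],[0,0,0]],"dp":[[-0.3,0.2,0.2],[0,0,0.2],[0,0,0.15],[0,0,0.05],[0,0,0]],"claw":[1.5,1.5,1.5,1.5,1.5]}'|tail -1;python3 look.py
python3 -m creep '{"rot":[[0,0,0],[0,0,0],[0,0,0]],"dp":[[0,0,0.1],[0,0,0],[0,0,0]],"claw":[1.5,1.5,1.5]}'|tail -1;python3 look.py
```

```text
gripper_force: 44.9
[530.6 124.8  69.8] [-180.    -0.    43.4] J [-0.71  0.6   0.54  2.01 -0.49  0.66 -0.67] F [-1.1  0.5 -1.2] w 17.9 t 11.8
gripper_force: 44.9
[530.6 124.7  68.8] [180.    0.   43.4] J [-0.71  0.6   0.54  2.01 -0.49  0.66 -0.67] F [-0.3 -0.1 -0.9] w 17.8 t 12.05
```

```bash
for i in 1 2; do python3 -m creep '{"rot":[[0,0,0],[0,0,0],[0,0,0]],"dp":[[0,0,0.08],[0,0,0],[0,0,0]],"claw":[1.5,1.5,1.5]}'|tail -1;python3 look.py;done
```

```text
gripper_force: 45.4
[530.7 124.8  68.3] [-180.    -0.    43.4] J [-0.71  0.6   0.54  2.01 -0.5   0.66 -0.67] F [-1.  -0.2  4. ] w 17.6 t 12.3
gripper_force: 46.5
[530.8 124.8  68.2] [-180.    -0.    43.4] J [-0.71  0.6   0.54  2.01 -0.5   0.66 -0.66] F [-3.9 -0.5 11.7] w 17.4 t 12.55
```

```bash
python3 -m creep '{"rot":[[0,0,0],[0,0,0],[0,0,0]],"dp":[[0,0,-0.05],[0,0,0],[0,0,0]],"claw":[3.2,3.2,3.2]}'|tail -1;python3 look.py
python3 -m creep '{"rot":[[0,0,0],[0,0,0],[0,0,0],[0,0,0],[0,0,0]],"dp":[[0,0,-1],[0,0,-2],[0,0,-3],[0,0,0],[0,0,0]],"claw":[3.2,3.2,3.2,6.2,6.2]}'|tail -1;python3 look.py
python3 - <<'E'
from h import *
s=cam("wrist");st=get_state();Q=R.from_euler('xyz',st["tool_rot"]);tp=np.array(st["tcp_pos"])
m=ringseg(s,"walnut_ring",60);r=fitring([s],[m>0],[555,100],47,44,60);print(r)
print("ring in tool cm",tool(np.r_[r[0],60]-tp).round(2));save(s,"pics/w7.png")
E
```

```text
gripper_force: 0.0
[530.6 124.7  67.6] [180.   -0.   43.4] J [-0.71  0.61  0.54  2.01 -0.5   0.66 -0.66] F [-0.1  1.3  1.2] w 32.0 t 12.8
gripper_force: 0.0
[531.8 125.1 129.6] [179.9  -0.2  43.4] J [-0.77  0.51  0.61  1.99 -0.42  0.77 -0.73] F [-0.5  0.1 -0.8] w 55.2 t 13.2167
outer [554.9  99.7] 48.2
corner phase deg (mod 30) 4.395485379912814 0.5406321300289556
(array([556.1, 102.3]), np.float64(0.0), array([0.71]))
ring in tool cm [0.28 3.39 6.84]
```

View pics/w7.png

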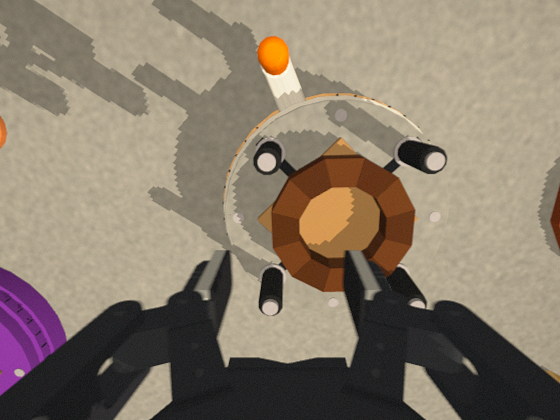

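The walnut ring lies flat and centred between the jaws, at about px (343,223). Now I press it with the fingers spread over opposite walls.

```bash
python3 -m creep '{"rot":[[0,0,0],[0,0,0],[0,0,0],[0,0,0],[0,0,0]],"dp":[[-0.05,3.43,0],[0,0,2],[0,0,2],[0,0,0.5],[0,0,0]],"claw":[6.2,6.2,6.2,6.2,6.2]}'|tail -1;python3 look.py
for i in 1 2; do python3 -m creep '{"rot":[[0,0,0],[0,0,0]],"dp":[[0,0,0.2],[0,0,0]],"claw":[6.2,6.2]}'|tail -1;python3 look.py|grep -o "^.\{24\}\|F .*";done
```

```text
gripper_force: 0.0
[551.9  99.   80.4] [-179.9    0.3   43.4] J [-0.67  0.61  0.56  1.96 -0.48  0.71 -0.63] F [-0.1 -0.1  0.4] w 61.8 t 13.7333
gripper_force: 0.0
[554.   99.6  81. ] [180
F [-0.   0.   0.5] w 62.1 t 13.9
gripper_force: 0.0
[554.1  99.8  79.2] [ 1.
F [-0.1 -0.1  0.3] w 61.8 t 14.0667
```

```bash
for i in 1 2 3; do python3 -m creep '{"rot":[[0,0,0],[0,0,0]],"dp":[[0,0,0.15],[0,0,0]],"claw":[6.2,6.2]}'|tail -1;python3 look.py|grep -o "^.\{24\}\|F .*";done
```

```text
gripper_force: 0.0
[553.9  99.6  77.4] [180
F [-0.4  0.5 -1.7] w 62.0 t 14.2333
gripper_force: 0.0
[553.7  99.5  75.6] [-18
F [0.8 0.6 0.2] w 62.0 t 14.4
gripper_force: 0.0
[553.7  99.4  74. ] [-18
F [ 0.1 -0.2  0.9] w 62.3 t 14.5667
```

```bash
for i in 1 2 3; do python3 -m creep '{"rot":[[0,0,0],[0,0,0]],"dp":[[0,0,0.1],[0,0,0]],"claw":[6.2,6.2]}'|tail -1;python3 look.py|grep -o "^.\{24\}\|F .*";done
```

```text
gripper_force: 2.3
[553.9  99.4  73.6] [-18
F [-1.8 -0.8  4.9] w 62.3 t 14.7333
gripper_force: 6.9
[553.9  99.4  73.5] [-17
F [-5.3  0.4 13.8] w 62.0 t 14.9
gripper_force: 11.4
[554.   99.4  73.4] [-1.
F [-8.2  0.4 23.6] w 62.0 t 15.0667
```

```bash
python3 -m creep '{"rot":[[0,0,0],[0,0,0],[0,0,0],[0,0,0],[0,0,0]],"dp":[[0,0,0],[0,0,0],[0,0,0],[0,0,0],[0,0,-0.3]],"claw":[6.2,6.2,6.2,6.2,6.2]}'|tail -1;python3 look.py
python3 -m creep '{"rot":[[0,0,0],[0,0,0],[0,0,0],[0,0,0],[0,0,0]],"dp":[[0,0,-2],[0,0,-4],[0,0,-4],[-2.74,2.68,0],[-2.74,2.68,0]],"claw":[6.2,6.2,6.2,4,4]}'|tail -1
python3 -m creep '{"rot":[[0,0,0],[0,0,0],[0,0,0],[0,0,0],[0,0,0]],"dp":[[-2.74,2.68,0],[-2.74,2.68,0],[-2.74,2.68,0],[-2.74,2.68,0],[-2.74,2.68,0]],"claw":[4,4,4,4,4]}'|tail -1
python3 -m creep '{"rot":[[0,0,0],[0,0,0],[0,0,0]],"dp":[[-2.74,2.68,0],[0,0,0],[0,0,0]],"claw":[4,4,4]}'|tail -1
python3 - <<'E'
from look import *
s=cam("wrist");m=ringseg(s,"maple_ring");print(fitring([s],[m>0],[542,-207],47))
c=cam("scene");w=trace("walnut_ring","scene");print(w[0]["p"],fitring([c],[w[0]["pixels"]],[555,100],47,44,60))
E
```

```text
gripper_force: 0.0
[554.   99.4  75.1] [-1.80e+02 -1.00e-01  4.34e+01] J [-0.66  0.62  0.55  1.96 -0.49  0.7  -0.62] F [ 0.2  0.4 -0.5] w 62.1 t 15.4833
gripper_force: 0.0
gripper_force: 0.0
gripper_force: 0.0
[ 541.  -210.3  174.3] [179.9   0.   43.1] J [-0.21  0.51  0.68  1.88 -0.4   0.9  -0.15] F [ 0.7  0.2 -0.2] w 40.0 t 16.5667
outer [ 541.1 -204.8] 48.1
hole [ 543.1 -203. ] 27.7
corner phase deg (mod 30) -0.6572689969188311 0.3278284159837557
(array([ 541., -205.]), np.float64(0.0), array([0.92]))
0.68 (array([554.4,  97.4]), np.float64(0.0), array([0.86]))
```

```bash
python3 -m creep '{"rot":[[0,0,-0.02],[0,0,0],[0,0,0],[0,0,0],[0,0,0]],"dp":[[0.35,-4.1,0],[0,0,4],[0,0,4],[0,0,4],[0,0,0.8]],"claw":[4,4,4,4,4]}'|tail -1
python3 -m creep '{"rot":[[0,0,0],[0,0,0],[0,0,0]],"dp":[[0,0,0],[0,0,0],[0,0,0]],"claw":[4,4,4]}'|tail -1
cat > straddle.py <<'E'
from look import *
s=cam("wrist");st=get_state();m=ringseg(s,"maple_ring")
Q=R.from_euler('xyz',st["tool_rot"]);tp=np.array(st["tcp_pos"])
for v0 in(240,247,255):
    r=np.nonzero(m[v0])[0];g=np.nonzero(m[v0,r[0]:]==0)[0][0]+r[0]
    print(v0,[(e,Q.inv().apply(onz(s,(e,v0),16)-tp)[:2].round(1)) for e in(r[0],g,r[-1])])
v,u=np.nonzero(m);print("top",Q.inv().apply(onz(s,(u[v==v.min()].mean(),v.min()),16)-tp).round(1))
E
python3 straddle.py
```

```text
gripper_force: 0.0
gripper_force: 0.0
[ 517.9 -175.3   48.2] [ 1.798e+02 -1.000e-01  4.460e+01] J [-0.16  0.65  0.54  2.01 -0.55  0.63 -0.04] F [ 0.6 -0.4  1.1] w 39.8 t 17.4333
outer [ 541.4 -202.7] 48.6
corner phase deg (mod 30) 1.606430821702821 0.6442934785769832
240 [(np.int64(273), array([ 5.9, -8.8])), (np.int64(310), array([ 5.9, 10.7])), (np.int64(447), array([ 5.8, 82.9]))]
247 [(np.int64(273), array([ 1.9, -8.8])), (np.int64(307), array([1.9, 9.2])), (np.int64(446), array([ 1.7, 82.9]))]
255 [(np.int64(272), array([-2.7, -9.4])), (np.int64(307), array([-2.8,  9.3])), (np.int64(443), array([-2.9, 82. ]))]
top [44.2 26.4 32.6]
```

```bash
python3 -m creep '{"rot":[[0,0,0],[0,0,0],[0,0,0],[0,0,0],[0,0,0]],"dp":[[-0.2,0,1.4],[0,0,1],[0,0,0],[0,0,0],[0,0,0]],"claw":[4,4,4,1.5,1.5]}' 50|tail -1
python3 -m creep '{"rot":[[0,0,0],[0,0,0],[0,0,0]],"dp":[[0,0,0],[0,0,0],[0,0,0]],"claw":[1.5,1.5,1.5]}'|tail -1;python3 look.py
python3 -m creep '{"rot":[[0,0,0],[0,0,0],[0,0,0],[0,0,0],[0,0,0]],"dp":[[0,0,-1],[0,0,-3],[0,0,-4],[0,0,-4],[0,0,0]],"claw":[1.5,1.5,1.5,1.5,1.5]}'|tail -1;python3 look.py
```

```text
gripper_force: 45.4
gripper_force: 49.6
[ 515.2 -176.3   22.9] [180.   -0.   44.6] J [-0.13  0.69  0.51  2.01 -0.59  0.59 -0.01] F [-1.8 -0.1  6. ] w 17.6 t 18.2
gripper_force: 49.2
[ 518.8 -178.3  149.4] [179.4  -0.4  44.5] J [-0.26  0.49  0.67  1.98 -0.42  0.8  -0.14] F [ 1.  -0.8 -0.5] w 17.1 t 18.6167
```

```bash
python3 -m creep '{"rot":[[0,0,0.02],[0,0,0],[0,0,0],[0,0,0],[0,0,0]],"dp":[[0,0,0],[2.71,-2.68,0],[2.71,-2.68,0],[2.71,-2.68,0],[2.71,-2.68,0]],"claw":[1.5,1.5,1.5,1.5,1.5]}'|tail -1
python3 -m creep '{"rot":[[0,0,0],[0,0,0],[0,0,0],[0,0,0],[0,0,0]],"dp":[[2.71,-2.68,0],[2.71,-2.68,0],[2.71,-2.68,0],[2.71,-2.68,0],[0,0,0]],"claw":[1.5,1.5,1.5,1.5,1.5]}'|tail -1
python3 -m creep '{"rot":[[0,0,0],[0,0,0],[0,0,0]],"dp":[[0,0,1],[0,0,1],[0,0,0]],"claw":[1.5,1.5,1.5]}'|tail -1;python3 look.py
python3 - <<'E'
from h import *
print(tool(np.array([529.3,126.3,95])-get_state()["tcp_pos"]))
E
```

```text
gripper_force: 49.2
gripper_force: 49.2
gripper_force: 49.2
[523.1 126.6 119.5] [-179.9    0.3   43.3] J [-0.79  0.52  0.63  2.   -0.44  0.76 -0.72] F [ 0.4 -0.6 -0.3] w 17.9 t 19.7
[0.44390312 0.45447938 2.44257216]
```

```bash
python3 -m creep '{"rot":[[0,0,0],[0,0,0],[0,0,0],[0,0,0],[0,0,0]],"dp":[[0.44,0.45,0],[0,0,1.8],[0,0,1],[0,0,0],[0,0,0]],"claw":[1.5,1.5,1.5,1.5,1.5]}'|tail -1
python3 - <<'E'
from look import *
s=cam("wrist");save(s,"pics/w8.png");st=get_state();Q=R.from_euler('xyz',st["tool_rot"]);tp=np.array(st["tcp_pos"])
print(tool(np.array([529.3,126.3,82.9])-tp))
m=max(trace("maple_ring","wrist"),key=lambda d:d["p"])["pixels"];v,u=np.nonzero(m);zt=tp[2]-22.9+16
for v0 in(245,255,265):
    r=np.nonzero(m[v0])[0];print([Q.inv().apply(onz(s,(e,v0),zt)-tp)[:2].round(1) for e in(r.min(),r.max())])
print("top",Q.inv().apply(onz(s,(u[v==v.min()].mean(),v.min()),zt)-tp).round(1))
E
```

```text
gripper_force: 49.3
[531.1 127.3  93.8] [-1.80e+02  1.00e-01  4.33e+01] J [-0.76  0.57  0.6   2.   -0.48  0.71 -0.68] F [0.2 0.5 0.2] w 17.7 t 20.1167
[-0.24773489 -0.06157744  1.13901226]
[array([14.3, -9.8]), array([14.2, 78.3])]
[array([ 9.5, -9.4]), array([ 9.4, 79.5])]
[array([ 4.5, -9. ]), array([ 4.4, 79.9])]
top [47.7 36.5  6.9]
```

View pics/w8.png

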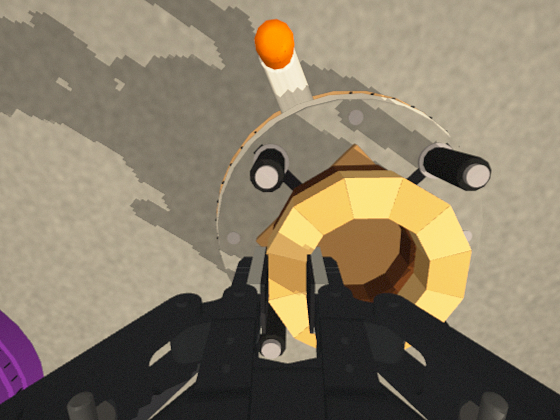

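The maple ring is level above the walnut ring, and its rim spans px 267–470. I'll bring it to the same tool position as the walnut placing and lower it.

```bash
python3 -m creep '{"rot":[[0,0,0],[0,0,0],[0,0,0],[0,0,0]],"dp":[[-0.23,0.1,0.3],[0,0,0.4],[0,0,0.1],[0,0,0]],"claw":[1.5,1.5,1.5,1.5]}'|tail -1;python3 look.py
for i in 1 2; do python3 -m creep '{"rot":[[0,0,0],[0,0,0],[0,0,0]],"dp":[[0,0,0.1],[0,0,0],[0,0,0]],"claw":[1.5,1.5,1.5]}'|tail -1;python3 look.py;done
```

```text
gripper_force: 49.2
[530.1 126.   86. ] [-180.     0.    43.4] J [-0.75  0.58  0.58  2.   -0.49  0.7  -0.67] F [-1.   0.4 -1.4] w 17.6 t 20.55
gripper_force: 49.2
[530.4 126.1  85.2] [180.   -0.   43.4] J [-0.75  0.58  0.58  2.   -0.49  0.7  -0.67] F [0.3 0.3 0. ] w 17.4 t 20.8
gripper_force: 49.2
[530.3 126.   84.2] [180.    0.   43.4] J [-0.75  0.58  0.58  2.   -0.49  0.69 -0.67] F [ 0.3  0.3 -1.7] w 17.4 t 21.05
```

```bash
python3 -m creep '{"rot":[[0,0,0],[0,0,0],[0,0,0]],"dp":[[-0.05,0.08,0.1],[0,0,0],[0,0,0]],"claw":[1.5,1.5,1.5]}'|tail -1;python3 look.py
python3 -m creep '{"rot":[[0,0,0],[0,0,0],[0,0,0]],"dp":[[0,0,0.06],[0,0,0],[0,0,0]],"claw":[1.5,1.5,1.5]}'|tail -1;python3 look.py
```

```text
gripper_force: 49.2
[530.5 125.   83.1] [180.    0.   43.4] J [-0.75  0.59  0.58  2.   -0.5   0.69 -0.66] F [ 0.3 -0.6 -0.8] w 17.6 t 21.3
gripper_force: 49.9
[530.6 125.   82.9] [-180.    -0.    43.4] J [-0.74  0.59  0.58  2.   -0.5   0.69 -0.66] F [-2.  -0.6  4.4] w 17.4 t 21.55
```

Contact at 82.9 as expected. I'll release, rise and check.

```bash
python3 -m creep '{"rot":[[0,0,0],[0,0,0],[0,0,0]],"dp":[[0,0,0],[0,0,0],[0,0,0]],"claw":[3.2,3.2,3.2]}'|tail -1
python3 -m creep '{"rot":[[0,0,0],[0,0,0],[0,0,0],[0,0,0],[0,0,0]],"dp":[[0,0,-1],[0,0,-2],[0,0,-3],[0,0,0],[0,0,0]],"claw":[3.2,3.2,3.2,6.2,6.2]}'|tail -1
python3 - <<'E'
from look import *
s=cam("wrist");m=ringseg(s,"maple_ring",76)
c=[cam("scene"),cam("side")];w=[trace("maple_ring",n)[0]["pixels"] for n in("scene","side")]
for i in(0,1):print(fitring(c[i:i+1],w[i:i+1],[555,100],47,60,76))
E
```

```text
gripper_force: 0.0
gripper_force: 0.0
[531.7 125.5 144.6] [179.9  -0.2  43.4] J [-0.81  0.49  0.66  1.98 -0.41  0.8  -0.73] F [-0.2  0.2 -0.3] w 54.8 t 22.2167
outer [555.2 100.2] 48.2
corner phase deg (mod 30) 3.90646138904112 0.6453550012032202
(array([557.5,  98.2]), np.float64(0.01), array([0.75]))
(array([558. ,  97.1]), np.float64(0.0), array([0.87]))
```

```bash
python3 -m creep '{"rot":[[0,0,0],[0,0,0],[0,0,0],[0,0,0],[0,0,0]],"dp":[[-0.05,3.43,0],[0,0,2],[0,0,2.5],[0,0,0.5],[0,0,0]],"claw":[6.2,6.2,6.2,6.2,6.2]}'|tail -1;python3 look.py
for i in 1 2 3 4; do python3 -m creep '{"rot":[[0,0,0],[0,0,0]],"dp":[[0,0,0.12],[0,0,0]],"claw":[6.2,6.2]}'|tail -1;python3 look.py|grep -o "^.\{24\}\|F .*";done
```

```text
gripper_force: 0.0
[552.5  99.2  91.1] [-179.9    0.2   43.4] J [-0.69  0.6   0.59  1.96 -0.49  0.73 -0.62] F [-0.2 -0.5 -0.6] w 61.9 t 22.9333
gripper_force: 0.0
[553.7  99.9  91.5] [-18
F [ 0.7  0.5 -0.2] w 61.8 t 23.1
gripper_force: 0.0
[553.8 100.1  90.4] [180
F [0.1 0.2 0.8] w 62.2 t 23.2667
gripper_force: 2.1
[554.  100.1  89.6] [-1.
F [-1.4  0.4  3.9] w 62.2 t 23.4333
gripper_force: 7.8
[554.  100.1  89.5] [-1.
F [-4.3 -0.9 16.3] w 61.8 t 23.6
```

```bash
python3 -m creep '{"rot":[[0,0,0],[0,0,0],[0,0,0],[0,0,0],[0,0,0]],"dp":[[0,0,0],[0,0,0],[0,0,0],[0,0,0],[0,0,-0.3]],"claw":[6.2,6.2,6.2,6.2,6.2]}'|tail -1
python3 -m creep '{"rot":[[0,0,0],[0,0,0],[0,0,-0.099],[0,0,-0.099],[0,0,-0.099]],"dp":[[0,0,-2],[0,0,-3],[0,0,0],[0,0,0],[0,0,0]],"claw":[6.2,6.2,5,5,5]}'|tail -1
python3 -m creep '{"rot":[[0,0,-0.099],[0,0,0],[0,0,0],[0,0,0],[0,0,0]],"dp":[[0,0,0],[3.67,0.05,0],[3.67,0.05,0],[3.67,0.05,0],[0,0,0]],"claw":[5,5,5,5,5]}'|tail -1
python3 -m creep '{"rot":[[0,0,0],[0,0,0]],"dp":[[0,0,0],[0,0,0]],"claw":[5,5]}'|tail -1
cat > knob.py <<'E'
from look import *
def knob(name):
    s=cam(name);b=[d for d in spot_point("knob_top",name)]
    for d in b: print(name,round(d["p"],2),np.round(d["position"]),onz(s,d["position"],66)[:2].round(1))
    return s
if __name__=="__main__":
    s=knob("wrist");save(s,"pics/w9.png");knob("scene");print("fingers tool",tool(np.array([600,200,66])-get_state()["tcp_pos"]))
    hsv=cv2.cvtColor(s["color"],cv2.COLOR_RGB2HSV);m=cv2.inRange(hsv,(5,200,120),(20,255,255));n,l,st,c=cv2.connectedComponentsWithStats(m)
    for i in np.argsort(-st[1:,4])[:3]+1: print(st[i],c[i].round(),onz(s,c[i],58)[:2].round(1))
E
python3 knob.py
```

```text
gripper_force: 0.0
gripper_force: 0.0
gripper_force: 0.0
gripper_force: 0.0
[599.3 199.2 140.4] [-1.80e+02  1.00e-01  6.61e+01] J [-0.76  0.6   0.53  1.76 -0.38  0.88 -0.48] F [-0.2 -0.3 -0.1] w 50.0 t 25.0167
wrist 0.91 [290. 219.] [600.5 202.1]
scene 0.85 [421. 196.] [286.7 338.9]
scene 0.77 [335. 266.] [598.  200.7]
scene 0.48 [240. 138.] [ 262.9 -236.2]
fingers tool [ 0.16773671 -0.02425794  7.49475947]
[276 195  26  35 703] [288. 212.] [600.6 204. ]
[507 339  53  23 670] [538. 347.] [733.3  23.9]
[466 367   4   6  14] [468. 369.] [678.1  25.1]
```

View pics/w9.png

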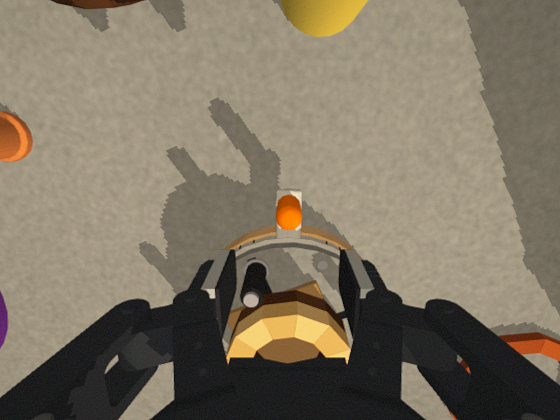

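The knob top at (290,219) lies between the open fingers, with the stacked rings visible below. Descending and gripping.

```bash
python3 -m creep '{"rot":[[0,0,0],[0,0,0],[0,0,0],[0,0,0],[0,0,0]],"dp":[[0.25,0,2.5],[0,0,3],[0,0,2],[0,0,0.3],[0,0,0]],"claw":[5,5,5,5,3]}' 40|tail -1;python3 look.py
python3 -m creep '{"rot":[[0,0,0],[0,0,0],[0,0,0],[0,0,0],[0,0,0]],"dp":[[0,0,0],[0,0,0],[0,0,0],[0,0,0],[0,0,0]],"claw":[1.5,1.5,1.5,1.5,1.5]}'|tail -1;python3 look.py
```

```text
gripper_force: 0.0
[599.9 201.   61.8] [-1.799e+02  1.000e-01  6.600e+01] J [-0.72  0.71  0.47  1.78 -0.45  0.76 -0.43] F [-0.   0.3  0.5] w 39.5 t 25.6333
gripper_force: 39.5
[601.9 202.   64.5] [ 1.799e+02 -1.000e-01  6.610e+01] J [-0.72  0.71  0.47  1.78 -0.45  0.76 -0.43] F [-0.1 -0.4  5.9] w 16.2 t 26.05
```

```bash
cat > arc.py <<'E'
from look import *
p=np.array(st["tcp_pos"])[:2]-[554.3,99.2];print("r",np.hypot(*p).round(1),"ang",np.degrees(np.arctan2(p[1],p[0])).round(1),"turned rad",(np.arctan2(p[1],p[0])-np.radians(65.2)).round(3))
E
python3 -m creep '{"rot":[[0,0,-0.05],[0,0,-0.05],[0,0,-0.05],[0,0,-0.05],[0,0,-0.05]],"dp":[[-0.01,-0.56,0],[-0.01,-0.56,0],[-0.01,-0.56,0],[-0.01,-0.56,0],[-0.01,-0.56,0]],"claw":[1.5,1.5,1.5,1.5,1.5]}'|tail -1;python3 arc.py
```

```text
gripper_force: 39.5
[575.7 210.1  64.5] [ 1.798e+02 -1.000e-01  8.050e+01] J [-0.71  0.67  0.41  1.84 -0.39  0.71 -0.25] F [ 1.2 -1.4  5.7] w 16.8 t 26.4667
r 113.0 ang 79.1 turned rad 0.242
```

```bash
python3 -m creep '{"rot":[[0,0,-0.05],[0,0,-0.05],[0,0,-0.05],[0,0,-0.05],[0,0,-0.05]],"dp":[[-0.01,-0.56,0],[-0.01,-0.56,0],[-0.01,-0.56,0],[-0.01,-0.56,0],[-0.01,-0.56,0]],"claw":[1.5,1.5,1.5,1.5,1.5]}'|tail -1;python3 arc.py
python3 -m creep '{"rot":[[0,0,-0.05],[0,0,-0.05],[0,0,-0.05],[0,0,0]],"dp":[[-0.01,-0.56,0],[-0.01,-0.56,0],[-0.01,-0.56,0],[0,0,0]],"claw":[1.5,1.5,1.5,1.5]}'|tail -1;python3 arc.py
```

```text
gripper_force: 39.6
[547.8 211.6  64.5] [179.8  -0.   94.8] J [-0.69  0.63  0.34  1.9  -0.32  0.67 -0.06] F [ 1.7 -2.4  5.1] w 16.3 t 26.8833
r 112.6 ang 93.3 turned rad 0.49
gripper_force: 39.8
[530.3 208.9  64.5] [179.8  -0.  103.4] J [-0.67  0.6   0.3   1.94 -0.29  0.64  0.05] F [-1.1 -2.4  6.9] w 16.5 t 27.2167
r 112.3 ang 102.3 turned rad 0.648
```

Now small steps, watching the force.

```bash
for i in 1 2 3; do python3 -m creep '{"rot":[[0,0,-0.04],[0,0,0]],"dp":[[-0.01,-0.45,0],[0,0,0]],"claw":[1.5,1.5]}'|tail -1;python3 arc.py;done
```

```text
gripper_force: 39.7
[526.3 208.   64.5] [179.8  -0.  105.7] J [-0.66  0.59  0.29  1.95 -0.28  0.64  0.08] F [-1.  -0.7  7.3] w 16.6 t 27.3833
r 112.3 ang 104.4 turned rad 0.685
gripper_force: 39.6
[522.3 206.8  64.5] [179.8  -0.  108. ] J [-0.66  0.59  0.28  1.96 -0.27  0.63  0.11] F [ 0.4 -1.7  6.4] w 16.2 t 27.55
r 112.3 ang 106.6 turned rad 0.722
gripper_force: 39.5
[519.2 205.8  64.5] [179.6   0.  110.2] J [-0.65  0.58  0.27  1.97 -0.26  0.62  0.14] F [ 3.1 -0.7  5.5] w 16.1 t 27.7167
r 112.2 ang 108.2 turned rad 0.751
```

```bash
for i in 1 2 3; do python3 -m creep '{"rot":[[0,0,-0.02],[0,0,0]],"dp":[[-0.01,-0.3,0],[0,0,0]],"claw":[1.5,1.5]}'|tail -1;python3 arc.py|grep -o "F .*\|r .*";done
```

```text
gripper_force: 39.4
F [7.7 2.  2.4] w 16.3 t 27.8833
r 112.2 ang 109.1 turned rad 0.767
gripper_force: 39.2
F [10.6  2.8 -1. ] w 16.3 t 28.05
r 112.1 ang 110.1 turned rad 0.783
gripper_force: 39.3
F [12.6  4.3 -5.1] w 16.6 t 28.2167
r 112.1 ang 111.0 turned rad 0.799
```

```bash
for i in 1 2 3; do python3 -m creep '{"rot":[[0,0,-0.02],[0,0,0]],"dp":[[-0.01,-0.3,0],[0,0,0]],"claw":[1.5,1.5]}'|tail -1;python3 arc.py|grep -o "F .*\|r .*";done
python3 - <<'E'
from knob import *
knob("scene");knob("side")
E
```

```text
gripper_force: 39.6
F [ 18.4   5.6 -10.3] w 16.5 t 28.3833
r 111.7 ang 111.6 turned rad 0.811
gripper_force: 39.5
F [ 22.1   8.  -13.6] w 16.2 t 28.55
r 111.7 ang 112.4 turned rad 0.825
gripper_force: 39.4
F [ 23.8   8.8 -17.6] w 16.5 t 28.7167
r 111.7 ang 113.4 turned rad 0.84
[510.  201.7  64.8] [178.7   0.2 117.1] J [-0.63  0.56  0.24  2.   -0.23  0.58  0.24] F [ 23.8   8.8 -17.6] w 16.5 t 28.7167
scene 0.54 [350. 240.] [510.9 208.2]
scene 0.52 [237. 138.] [ 265.3 -244.3]
scene 0.51 [422. 198.] [294.5 342.6]
side 0.88 [231. 289.] [ 265.7 -244.1]
side 0.72 [200. 177.] [290.3 331.9]
side 0.53 [262. 261.] [ 365.9 -174.6]
side 0.49 [273. 185.] [515.4 184.2]
```

```bash
python3 -m creep '{"rot":[[0,0,0],[0,0,0],[0,0,0],[0,0,0]],"dp":[[0,0.2,0],[0,0,0],[0,0,0],[0,0,0]],"claw":[1.5,4.5,4.5,4.5]}'|tail -1;python3 look.py
python3 -m creep '{"rot":[[0,0,0],[0,0,0],[0,0,0],[0,0,0],[0,0,0]],"dp":[[0,0,-2],[0,0,-4],[0,0,-4],[-2,0,0],[-2,0,0]],"claw":[4.5,4.5,4.5,4.5,4.5]}'|tail -1
python3 -m creep '{"rot":[[0,0,0],[0,0,0],[0,0,0],[0,0,0],[0,0,0]],"dp":[[-2,0,0],[-2,0,0],[0,0,0],[0,0,0],[0,0,0]],"claw":[4.5,4.5,4.5,4.5,4.5]}'|tail -1
python3 - <<'E'
from knob import *
s=knob("wrist");save(s,"pics/w10.png");m=ringseg(s,"maple_ring",76)
knob("scene")
E
```

```text
gripper_force: 4.5
[506.  199.6  63.8] [1.795e+02 1.000e-01 1.170e+02] J [-0.63  0.56  0.24  2.   -0.23  0.6   0.24] F [ 8.6  1.8 -4.7] w 44.8 t 29.25
gripper_force: 0.0
gripper_force: 0.0
[537.8 128.2 162.6] [-1.799e+02 -1.000e-01  1.171e+02] J [-0.55  0.42  0.31  1.93 -0.18  0.81  0.34] F [ 0.6  0.5 -0.3] w 45.0 t 30.0833
wrist 0.74 [323. 103.] [522.2 207.2]
wrist 0.49 [ 49. 327.] [407.4 -46.7]
outer [552.6 101.2] 48.8
hole [550.7 106. ] 27.3
corner phase deg (mod 30) -1.054922115946971 0.2741777386235821
scene 0.74 [238. 141.] [ 278.4 -234.3]
scene 0.7 [423. 198.] [291.  345.1]
```

View pics/w10.png

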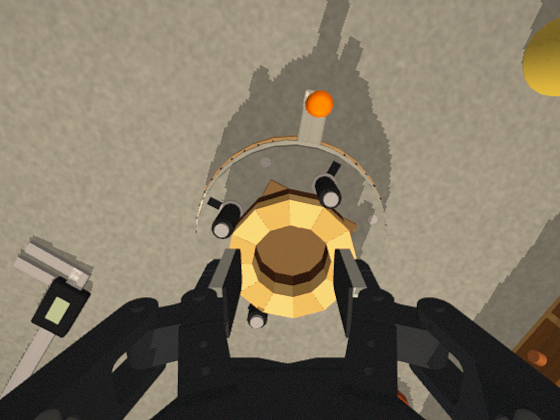

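The jaws stand at the rings, and the knob has moved to px (320,103) with the gripper clear. I'll measure the knob and jaw angles more exactly.

```bash
cat > meas.py <<'E'
from look import *
C=np.array([554.3,99.2])
for name in("wrist","scene","side"):
    s=cam(name);hsv=cv2.cvtColor(s["color"],cv2.COLOR_RGB2HSV);m=cv2.inRange(hsv,(5,190,120),(20,255,255))
    q0=proj(s,[[523,207,55]])[0];n,l,S,c=cv2.connectedComponentsWithStats(m)
    i=1+np.argmin(np.hypot(*(c[1:]-q0).T)+100*(S[1:,4]<15));r=fitring([s],[l==i],[523,207],9,26,66,None)
    d=r[0]-C;print(name,S[i,4],r,"r",np.hypot(*d).round(1),"q",(np.arctan2(d[1],d[0])-np.radians(65.9)).round(3))
s=cam("wrist")
J=np.array([onz(s,p,80)[:2] for p in((330,200),(223,228),(258,321))])
print(J.round(1),"jaw0-jaw2 dist /2",np.hypot(*(J[0]-J[2]))/2)
E
python3 meas.py
```

```text
[538.1 128.3 162.7] [-180.    -0.   117.2] J [-0.55  0.42  0.31  1.93 -0.18  0.81  0.34] F [-0.6  0.3 -0.1] w 44.8 t 30.3333
wrist 569 (array([520.5, 205.9]), np.float64(0.0), array([0.82])) r 111.9 q 0.727
scene 68 (array([520.8, 205.8]), np.float64(0.0), array([0.6])) r 111.7 q 0.725
side 34 (array([524.5, 205.9]), np.float64(0.0), array([0.47])) r 110.8 q 0.693
[[555.7 153.7]
 [499.9 102.6]
 [554.   45.4]] jaw0-jaw2 dist /2 54.1422748177231
```

```bash
python3 -c "
from cell import *
print(close_job())"
```

```text
the job is handed in; nothing more can be done
None
```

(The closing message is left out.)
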